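Petri dish onto the pile in the dish holder

ROBOT

A 6-joint arm with a two-finger parallel gripper is mounted at the origin on a cart in front of the work surface, level with it; the furniture and walls round the work are solid. World frame = base frame: x ahead of the robot, y to its left, z up, the work surface at z = 0. Lengths are in m, angles in rad, forces in N, time in s.
With the tool pointing down it reaches from about 0.225 to 0.725 m from the base axis. Payload 3.1 kg.
Tool frame: the origin (TCP) lies on the centre line of the jaws, within the pads' length; the fingertips stand 8 mm ahead of it and the grasp point (between the pads) lies 11 mm behind it; x points along the fingers, y is the direction in which the jaws open and shut, and the axes are right-handed (so a half turn about x gives the same grasp; the last joint's range is limited). The gripper opens to 85 mm and grips with 20 to 120 N. Pads are 22 mm wide; open, the fingers measure 114 mm over their backs; the gripper's body (76 mm by 85 mm) begins 54 mm behind the grasp point. The pads swing forward as they close: fully open they stand 13 mm farther back than shut.
Start: joints at [1.071, 0.048, 0.099, 1.622, 0, 1.443], TCP at [0.191, 0.489, 0.239] pointing down, gripper open.
Joint ranges: [-2.91, 2.91], [-0.99, 1.94], [-1.21, 1.42], [-2.12, 2.29], [-1.49, 1.47], [-3.14, 3.14]. Speed limits (rad/s): [2.79, 2.79, 3.14, 3.14, 3.14, 3.14].

INTERFACE

Orientations are given as a unit quaternion [x, y, z, w].
In Python, from rig import bot gives the robot as it stands.
- The arm moves only by the shell command python3 -m crank 'ROWS'. ROWS is JSON, a list of rows, each a list of 3 entries, a list of its own where there are three numbers: the shift along the tool's x, y, z in units of 25 mm (1.0 is 25 mm), then the turn, a rotation vector about the tool's x, y, z in units of 6 degrees (1.0 is 6 degrees), then the opening, from -1 (shut) to 1 (fully open). In form: [[[tx, ty, tz], [wx, wy, wz], grip], ...]. A call has 1 to 10 rows; each row shifts and turns the commanded pose from where the row before left it, along the tool's axes as they then stand; what a row does not reach is not made up. A row lasts 1/8 s, in which the tool goes at most 62.5 mm and 10.7 degrees, less where a joint would pass 70% of its speed; a pose out of reach is approached as far as the arm can. A call is refused whole if a number of a shift passes 1 or a number of a turn 1, either way. A call with a gripper value outside its range is refused whole. The fingers move at their own pace and stop on an object; the grip force is fixed at half the most. Time passes only in rows, so rows that do not move let the fingers close. It gives the time, the measured TCP pose, the force and the opening at its end, in the units of the state.
- bot.get_obs(): the state, without advancing time (a new reading comes with each control period).
- bot.camera(name): name is "side" or "top"; returns the picture (400x640x3 uint8, red, green, blue); there is no depth.
- bot.camera_model(name): a dict with "fx", "fy", "cx", "cy" (pixels), "k1" (the pictures are not rectified: a ray, as slopes to the right and down, at radius r is drawn at 1 + k1 r^2 times it, then the intrinsics apply), "position" and "orientation" of the camera in the world. Camera axes: x right, y up, looking along -z (the intrinsics and any distortion apply to the point x, -y, -z); pixel columns grow to the right and rows downward; lengths in m; the calibration is good to about 2 mm. A picture is of the moment at which its call begins. camera_model takes no time and is no camera call.
- bot.sign_off(): hands the job in, once; it reports no verdict.
The state is a dict: "time": time; "joint_pos": joint angles; "joint_vel": joint speeds; "effort": joint torques, N m; "tool_pos": TCP position; "orientation": TCP orientation; "force": force on the tool from outside, world axes, zero at the start; "moment": the same for the moment, N m; "opening": opening from 0.0 (shut) to 1.0 (fully open).
Only numpy, scipy, OpenCV 4.12 (cv2) and the standard library are available. Lean on these libraries where they do the work, as an engineer would, in place of code of your own. Each camera call takes 0.05 s, during which the arm holds its last target. There are 200 camera calls.

TASK

Put the petri dish that lies on the open worktop in front of the robot (not the one far back by the wall) on top of the pile of petri dishes in the round dish holder, flat and centred over the pile. The pile can be of any height, so lower the dish gently until it rests on the pile and only then let go: do not drop it or press hard on the pile. Leave the timer and the vial where they are.

Things in the scene. Friction and masses are not known exactly. Their poses are not given: they have to be found in the camera images.
- dish_mid (a point): The loose petri dish to be stacked: a closed, flat, round, pale dish lying on the worktop, 60 mm in diameter, 16 mm high, about 40 g, rigid (its lid does not come off). The point is its centre, half-way up (8 mm above its underside); z is its axis. It lies left or in the middle, having perhaps changed places with the timer; a similar dish far back by the wall is scenery.
- holder: Dish holder fixed to the worktop: upright round grey cup, 45 mm high, 79 mm across, flange 96 mm; a clamp screw juts 54 mm from its axis on its +x side, 26 mm up. Origin: centre of its underside, z up. On its axis stands a pile of like 60 mm dishes, flat top 67 to 107 mm above the worktop (height not reported: see or feel it). It is sprung: gives 1 mm per 2.5 N, at most 12 mm.
- timer_mid (a point): Bystander, to be left alone: a lab timer, a pale square box 64 x 64 mm, 21 mm high, lying on the worktop. The point is its centre, half-way up.
- vial_mid (a point): Bystander, to be left alone: a small capped glass vial standing upright on the worktop farther back, 22 mm in diameter, 56 mm high. The point is its centre, half-way up.
There are look-alikes about, which are no part of the job. Leave any green or purple look-alike of the part that bears dish_mid alone.

How it is judged:
At the end, for the whole second after the job is handed in: The loose dish rests on top of the pile in the holder, at rest, flat (within 7 degrees) and with its centre within 15 mm of the holder's axis (horizontal distance between dish_mid and holder below 0.015 m and height (world z) of dish_mid above 0.065 m and angle between dish_mid's own z axis and vertical below 0.12 rad and contact force between dish and holder above 0.05 N and linear speed of dish below 0.02 m/s); the robot touches nothing.
It fails at once if the dish is dropped (it falls freely from more than about 6 mm: faster than 0.35 m/s out of the fingers) (linear speed of dish above 0.35 m/s and contact force between the fingers and dish below 0.05 N).
It fails at once if the dish is pressed on the pile or holder with more than 40 N (contact force between dish and holder above 40 N).
It fails at once if the robot itself pushes on the holder or its pile with more than 40 N (contact force between any of the fingers, the arm and holder above 40 N).
It fails at once if the timer is moved by more than 30 mm (distance of timer_mid from where it was at the start of the episode above 0.03 m).
It fails at once if the vial is moved by more than 30 mm or tipped over (distance of vial_mid from where it was at the start of the episode above 0.03 m or angle between vial_mid's own z axis and vertical above 0.5 rad).
It also fails if it takes over 42 s, if anything falls off the work surface, if the arm or the gripper's body presses on something with over 40 N, if the wrist force passes 120 N, or if a joint passes its speed limit or range.

## Working session

There is one attempt and no reset: what is moved stays moved. The work goes in short steps, Python scripts to look and compute and a shell command to move; the robot and the scene stay as the last step left them, time stands still between calls to the robot, and variables do not carry over. Pictures are saved under pics/ and viewed, on a budget of 10 in all, crops included, one or two more only if the job needs it, and the job is handed in when it is done.

```bash
mkdir -p pics; cat > h.py <<'E'
import numpy as np, cv2
from rig import bot
from scipy.spatial.transform import Rotation as R
def snap(n,f,crop=None,s=1):
    im=bot.camera(n)[:,:,::-1].copy(); cv2.imwrite('pics/full_'+f,im)
    if crop: x0,y0,x1,y1=crop; im=im[y0:y1,x0:x1]
    if s!=1: im=cv2.resize(im,None,fx=s,fy=s,interpolation=cv2.INTER_CUBIC)
    cv2.imwrite('pics/'+f,im)
def ray(n,u,v):
    m=bot.camera_model(n); d=np.array([(u-m['cx'])/m['fx'],(v-m['cy'])/m['fy']]); p=d.copy()
    for _ in range(30): p=d/(1+m['k1']*(p@p))
    return np.array(m['position']), R.from_quat(m['orientation']).apply([p[0],-p[1],-1])
def at_z(n,u,v,z):
    o,d=ray(n,u,v); return o+d*(z-o[2])/d[2]
def proj(n,P):
    m=bot.camera_model(n); q=R.from_quat(m['orientation']).inv().apply(np.array(P)-m['position'])
    p=np.array([q[0],-q[1]])/-q[2]; p=p*(1+m['k1']*(p@p)); return p*[m['fx'],m['fy']]+[m['cx'],m['cy']]
E
python3 - <<'E'
from h import *
print(bot.get_obs())
for n in('top','side'): print(bot.camera_model(n)); snap(n,n+'0.png')
E
```

```text
{'time': 0.0, 'joint_pos': array([1.07123467e+00, 4.87523018e-02, 9.75757871e-02, 1.62199812e+00,
       1.02741568e-05, 1.44295154e+00]), 'joint_vel': array([-0.00056104,  0.00025037,  0.00039347,  0.00020802, -0.00026369,
        0.00198348]), 'effort': array([-1.01056416e-03, -3.38783956e+01,  3.20014572e+01,  2.02971470e-02,
       -1.81293199e-04, -4.89310864e-06]), 'tool_pos': array([0.19043012, 0.48860412, 0.23810528]), 'orientation': array([ 0.12986765,  0.69519141, -0.13146505,  0.69466555]), 'force': array([-0.39665193,  0.10745187,  0.39182991]), 'moment': array([ 0.01042633, -0.00737884, -0.05911301]), 'opening': 1.000643151913017}
{'fx': 475.94649554179125, 'fy': 475.94649554179125, 'cx': 321.1951021940272, 'cy': 200.13152407770806, 'k1': 0.024550300581791536, 'position': array([0.46170114, 0.06232286, 1.06830272]), 'orientation': array([-0.03398808,  0.03786299,  0.70886786, -0.70350378])}
{'fx': 459.2921585336683, 'fy': 459.2921585336683, 'cx': 314.65286710377524, 'cy': 202.59995961598165, 'k1': -0.1171290753276894, 'position': array([0.28700301, 0.80100511, 0.45346056]), 'orientation': array([-0.09996875,  0.52420632,  0.83115944, -0.15616645])}
```

View pics/top0.png

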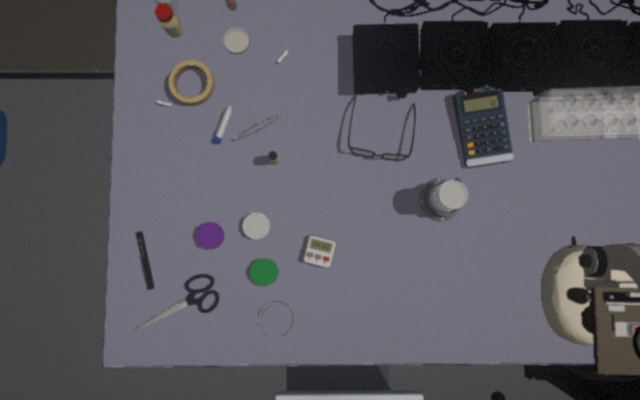

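View pics/side0.png

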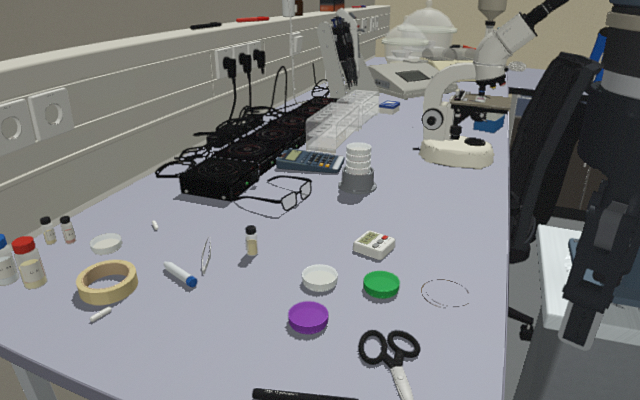

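The top view shows the loose white dish at (256,226), green and purple look-alikes at (264,272) and (209,236), the timer at (320,251) and the vial at (273,158). The holder is near (442,200), with its pile top near (453,195). In the side view the dish is at (320,279), the pile top at about (358,148) and the cup at about (357,183).

```bash
python3 - <<'E'
from h import *
for n,u,v,z in [('top',256,226,.016),('side',320,272,.016),('top',264,272,.016),('top',209,236,.016),('top',320,251,.021),('top',273,158,.056),('top',236,41,.016)]: print(n,u,v,at_z(n,u,v,z).round(4))
for z in (.067,.077,.087,.097,.107): print(z,at_z('top',453,195,z).round(4),at_z('side',358,148,z).round(4))
print(proj('top',[.19,.489,.239]),proj('side',[.19,.489,.239]))
a=cv2.imread('pics/full_top0.png')[150:290,190:350]; b=cv2.imread('pics/full_top0.png')[150:250,390:500]
c=cv2.imread('pics/full_side0.png')[130:210,320:400]; r=lambda i:cv2.resize(i,(400,400*i.shape[0]//i.shape[1]),interpolation=2)
L=[r(b),r(c)]; h=max(i.shape[0] for i in L)
cv2.imwrite('pics/c1.png',np.hstack([cv2.copyMakeBorder(i,0,h-i.shape[0],0,0,0) for i in L]))
E
```

```text
top 256 226 [0.5127 0.2005 0.016 ]
side 320 272 [0.515  0.1967 0.016 ]
top 264 272 [0.4121 0.1824 0.016 ]
top 209 236 [0.4915 0.3035 0.016 ]
top 320 251 [0.4567 0.0596 0.021 ]
top 273 158 [0.657  0.1595 0.056 ]
top 236 41 [0.9368 0.2484 0.016 ]
0.067 [ 0.5727 -0.2226  0.067 ] [ 0.5983 -0.3026  0.067 ]
0.077 [ 0.5716 -0.2197  0.077 ] [ 0.5902 -0.274   0.077 ]
0.087 [ 0.5705 -0.2169  0.087 ] [ 0.5822 -0.2454  0.087 ]
0.097 [ 0.5694 -0.214   0.097 ] [ 0.5741 -0.2169  0.097 ]
0.107 [ 0.5683 -0.2112  0.107 ] [ 0.5661 -0.1883  0.107 ]
[ 61.39044357 416.81323547] [590.01045312 314.70291051]
```

View pics/c1.png

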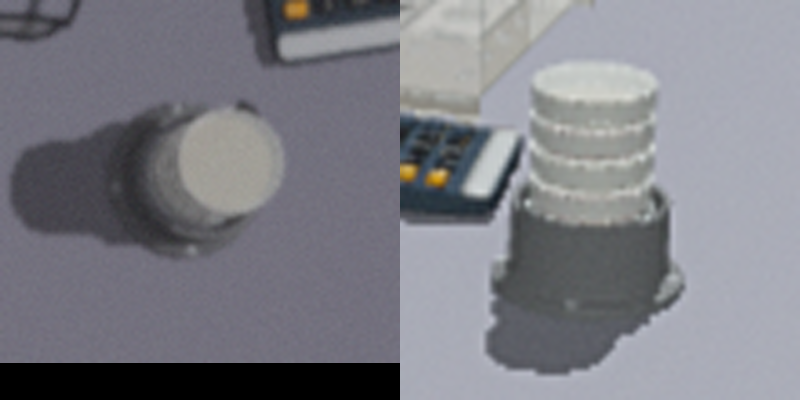

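Both views put the pile top at about z = 0.099 m near (0.569, -0.213), four dishes visible. The dish is at (0.514, 0.199), and the two cameras agree to about 4 mm. Next I work out the transit moves.

```bash
cat >> h.py <<'E'
def to(P,yaw=None):
    "shift (tool axes, 25mm units) and turn (deg) to TCP P, jaw axis at yaw deg (mod 180), tool down"
    o=bot.get_obs(); q=R.from_quat(o['orientation']); M=q.as_matrix()
    print('t',round(o['time'],2),'tcp',o['tool_pos'].round(4),'F',o['force'].round(2),'open',round(o['opening'],3))
    print('axes x',M[:,0].round(3),'y',M[:,1].round(3),'jaw',np.degrees(np.arctan2(M[1,1],M[0,1])).round(1))
    print('shift',(M.T@(np.array(P)-o['tool_pos'])/.025).round(2))
    if yaw is not None:
        for a in(yaw,yaw+180):
            c,s=np.cos(np.radians(a)),np.sin(np.radians(a)); x=np.array([0,0,-1]); y=np.array([c,s,0])
            T=R.from_matrix(np.c_[x,y,np.cross(x,y)]); print('turn units',((q.inv()*T).as_rotvec()*180/np.pi/6).round(2))
E
python3 - <<'E'
from h import *
to([.514,.199,.12],45); to([.514,.199,.12],145)
print(bot.get_obs()['joint_pos'])
E
```

```text
t 0.1 tcp [0.1905 0.4887 0.2382] F [-0.16  0.72 -0.16] open 1.002
axes x [-0.001 -0.002 -1.   ] y [ 0.363  0.932 -0.002] jaw 68.7
shift [ 4.74 -6.08 16.27]
turn units [3.95 0.   0.02]
turn units [-26.05  -0.03   0.  ]
t 0.1 tcp [0.1905 0.4887 0.2382] F [-0.16  0.72 -0.16] open 1.002
axes x [-0.001 -0.002 -1.   ] y [ 0.363  0.932 -0.002] jaw 68.7
shift [ 4.74 -6.08 16.27]
turn units [-12.72  -0.02   0.02]
turn units [17.28  0.02  0.02]
[1.07117510e+00 4.86864120e-02 9.77382494e-02 1.62198349e+00
 2.86851272e-05 1.44297492e+00]
```

```bash
python3 -m crank '[[[0.2,-0.37,1],[0,0,0],1],[[0.2,-0.37,1],[0,0,0],1],[[0.2,-0.37,1],[0,0,0],1],[[0.2,-0.37,1],[0,0,0],1],[[0.2,-0.37,1],[0,0,0],1],[[0.2,-0.37,1],[0,0,0],1],[[0.2,-0.37,1],[0,0,0],1],[[0.2,-0.37,1],[0,0,0],1],[[0.2,-0.37,1],[0,0,0],1],[[0.2,-0.37,1],[0,0,0],1]]'
python3 -m crank '[[[0.2,-0.37,1],[0,0,0],1],[[0.2,-0.37,1],[0,0,0],1],[[0.2,-0.37,1],[0,0,0],1],[[0.2,-0.37,1],[0,0,0],1],[[0.2,-0.37,1],[0,0,0],1],[[0.2,-0.37,1],[0,0,0],1],[[0,0,0],[1,0,0],1],[[0,0,0],[1,0,0],1],[[0,0,0],[1,0,0],1],[[0,0,0],[1,0,0],0.8]]'
python3 - <<'E'
from h import *
to([.514,.199,.06],45); print(bot.get_obs()['joint_pos'].round(2))
snap('side','s2.png'); snap('top','t2.png')
a=cv2.imread('pics/full_side0.png')
c=[cv2.imread('pics/full_side0.png')[255:305,290:350],cv2.imread('pics/full_top0.png')[200:250,226:286]]
cv2.imwrite('pics/c2.png',np.hstack([cv2.resize(i,None,fx=6.5,fy=6.5,interpolation=2) for i in c]))
E
```

```text
time: 1.35
tool_pos: [0.3903, 0.3113, 0.1885]
orientation: [0.13, 0.695, -0.131, 0.695]
force: [1.0, 1.5, 0.0]
opening: 0.998
time: 2.6
tool_pos: [0.5092, 0.2057, 0.1585]
orientation: [0.273, 0.652, -0.274, 0.652]
force: [0.5, 0.1, -0.2]
opening: 0.9
t 2.6 tcp [0.5092 0.2057 0.1585] F [ 0.55  0.07 -0.23] open 0.9
axes x [-0.001 -0.    -1.   ] y [ 0.713  0.701 -0.001] jaw 44.5
shift [ 3.94 -0.05  0.33]
turn units [-0.08 -0.01  0.01]
turn units [2.992e+01 2.000e-02 1.000e-02]
[ 0.26  0.11  0.    1.47 -0.    1.06]
```

View pics/c2.png

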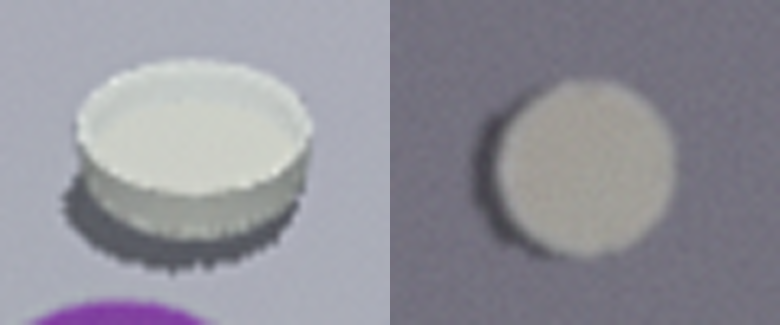

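View pics/s2.png

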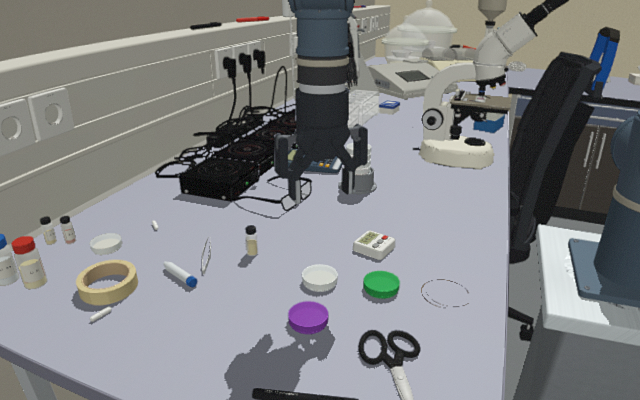

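The side rim ellipse is centred at about (320.1, 274.7), and the dish in the top view at (256.5, 225.8). The fingers hover open above the dish.

```bash
python3 - <<'E'
from h import *
a=at_z('side',320.1,274.7,.016);b=at_z('top',256.5,225.8,.016);print(a,b)
m=(a+b)/2; to([m[0],m[1],.035],45)
E
```

```text
[0.51198064 0.20408412 0.016     ] [0.51311168 0.19939478 0.016     ]
t 2.7 tcp [0.5092 0.2058 0.1586] F [-0.91  0.03  0.17] open 0.902
axes x [-0.001 -0.    -1.   ] y [ 0.711  0.703 -0.001] jaw 44.7
shift [ 4.94 -0.01  0.21]
turn units [-0.05 -0.01  0.01]
turn units [2.995e+01 2.000e-02 1.000e-02]
```

```bash
python3 -m crank '[[[1,0,0.2],[0,0,0],0.8],[[1,0,0],[0,0,0],0.8],[[1,0,0],[0,0,0],0.8],[[1,0,0],[0,0,0],0.8],[[0.7,0,0],[0,0,0],0.8],[[0,0,0],[0,0,0],0.8]]'
python3 - <<'E'
from h import *
to([.5125,.2015,.012],45)
snap('side','s3.png',(250,180,410,300),5)
E
```

```text
time: 3.45
tool_pos: [0.5115, 0.2019, 0.0398]
orientation: [0.271, 0.654, -0.273, 0.651]
force: [0.6, 0.5, -0.2]
opening: 0.902
t 3.45 tcp [0.5115 0.2019 0.0398] F [ 0.58  0.46 -0.22] open 0.902
axes x [-0.004 -0.001 -1.   ] y [ 0.71   0.704 -0.004] jaw 44.7
shift [1.11 0.02 0.04]
turn units [-0.04 -0.02  0.03]
turn units [29.96  0.05  0.03]
```

View pics/s3.png

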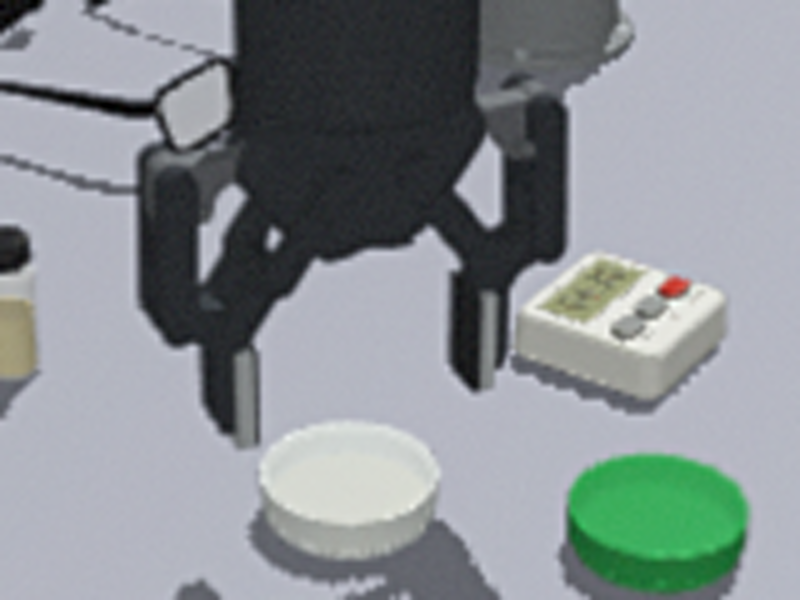

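The fingers straddle the dish well clear of the timer and the green dish. The far finger tip is at about (299, 269).

```bash
python3 - <<'E'
from h import *
for u,v,s in((299,269,1),(346.5,257.5,-1)):
  for z in(.028,.032,.036,.04): print(z,at_z('side',u,v,z).round(4))
E
python3 -m crank '[[[0.4,0,0],[0,0,0],0.8],[[0.4,0,0],[0,0,0],0.8],[[0.2,0,0],[0,0,0],0.8],[[0,0,0],[0,0,0],0.8]]'
```

```text
0.028 [0.5442 0.2176 0.028 ]
0.032 [0.5418 0.2231 0.032 ]
0.036 [0.5394 0.2286 0.036 ]
0.04 [0.537  0.2341 0.04  ]
0.028 [0.4818 0.1555 0.028 ]
0.032 [0.48   0.1616 0.032 ]
0.036 [0.4781 0.1676 0.036 ]
0.04 [0.4763 0.1737 0.04  ]
time: 4.0
tool_pos: [0.5126, 0.2022, 0.0161]
orientation: [0.272, 0.653, -0.273, 0.652]
force: [0.5, -0.4, 1.5]
opening: 0.905
```

```bash
python3 -m crank '[[[0.2,0,0],[0,0,0],0.8],[[0,0,0],[0,0,0],0.8],[[0,0,0],[0,0,0],0.5],[[0,0,0],[0,0,0],0.3],[[0,0,0],[0,0,0],0.1],[[0,0,0],[0,0,0],-0.2],[[0,0,0],[0,0,0],-1],[[0,0,0],[0,0,0],-1],[[0,0,0],[0,0,0],-1],[[0,0,0],[0,0,0],-1]]'
```

```text
time: 5.25
tool_pos: [0.5139, 0.2026, 0.0128]
orientation: [0.273, 0.652, -0.272, 0.653]
force: [-0.7, 0.0, 5.5]
opening: 0.672
```

Gripped at opening 0.672, which fits a 60 mm dish. Lifting.

```bash
python3 -m crank '[[[-0.3,0,0],[0,0,0],-1],[[-0.7,0,0],[0,0,0],-1],[[-1,0,0],[0,0,0],-1],[[-1,0,0],[0,0,0],-1],[[-1,0,0],[0,0,0],-1],[[-1,0,0],[0,0,0],-1],[[-0.7,0,0],[0,0,0],-1],[[0,0,0],[0,0,0],-1]]'
python3 - <<'E'
from h import *
to([.569,-.213,.155],45); print(bot.get_obs()['joint_pos'].round(2))
snap('side','s4.png',(240,100,420,220),4)
E
```

```text
time: 6.25
tool_pos: [0.5144, 0.2027, 0.1565]
orientation: [0.273, 0.651, -0.271, 0.654]
force: [0.4, -0.5, 0.3]
opening: 0.666
t 6.25 tcp [0.5144 0.2027 0.1565] F [ 0.41 -0.47  0.32] open 0.666
axes x [ 0.004  0.001 -1.   ] y [0.711 0.703 0.003] jaw 44.7
shift [  0.05 -10.14  13.36]
turn units [-0.05  0.02 -0.03]
turn units [29.95 -0.05 -0.03]
[0.25 0.11 0.   1.46 0.   1.04]
```

View pics/s4.png

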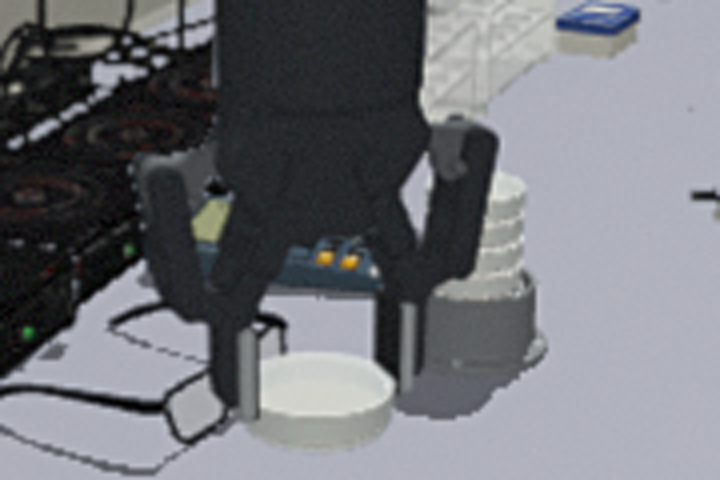

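The dish is held flat at the fingertips, and its bottom protrudes slightly below them. Carrying it over the holder.

```bash
python3 -m crank '[[[0,-0.4,0.5],[0,0,0],-1],[[0,-0.72,0.95],[0,0,0],-1],[[0,-0.72,0.95],[0,0,0],-1],[[0,-0.72,0.95],[0,0,0],-1],[[0,-0.72,0.95],[0,0,0],-1],[[0,-0.72,0.95],[0,0,0],-1],[[0,-0.72,0.95],[0,0,0],-1],[[0,-0.72,0.95],[0,0,0],-1],[[0,-0.72,0.95],[0,0,0],-1],[[0,-0.72,0.95],[0,0,0],-1]]'
python3 -m crank '[[[0,-0.72,0.95],[0,0,0],-1],[[0,-0.72,0.95],[0,0,0],-1],[[0,-0.72,0.95],[0,0,0],-1],[[0,-0.72,0.95],[0,0,0],-1],[[0,-0.4,0.5],[0,0,0],-1],[[0,0,0],[0,0,0],-1],[[0,0,0],[0,0,0],-1]]'
python3 - <<'E'
from h import *
to([.569,-.211,.122],45); print(bot.get_obs()['joint_pos'].round(2))
snap('side','s5.png',(300,90,420,210),5)
E
```

```text
time: 7.55
tool_pos: [0.5487, -0.0812, 0.1526]
orientation: [0.272, 0.653, -0.273, 0.651]
force: [0.7, 0.1, -0.3]
opening: 0.67
time: 8.43
tool_pos: [0.567, -0.2127, 0.154]
orientation: [0.272, 0.653, -0.272, 0.652]
force: [0.0, 0.9, 0.3]
opening: 0.671
t 8.43 tcp [ 0.567  -0.2127  0.154 ] F [0.04 0.91 0.33] open 0.671
axes x [-0.001  0.001 -1.   ] y [0.71  0.704 0.   ] jaw 44.7
shift [1.28 0.11 0.01]
turn units [-0.05 -0.01 -0.  ]
turn units [ 2.995e+01 -0.000e+00  2.000e-02]
[-0.47  0.26  0.16  1.48  0.    0.32]
```

View pics/s5.png

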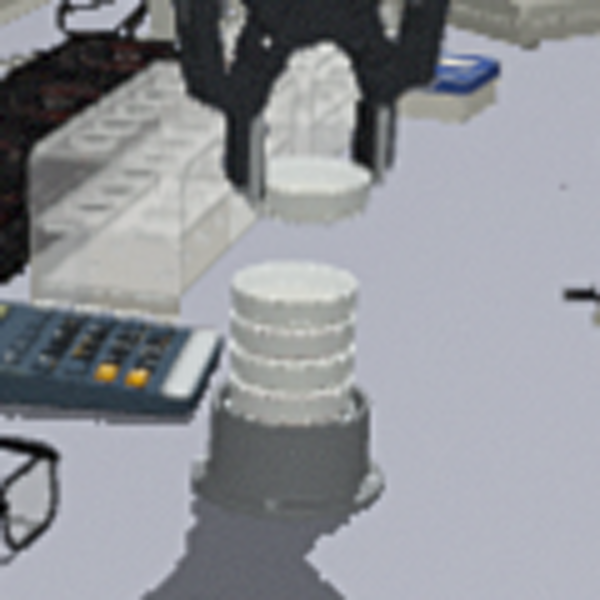

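```bash
python3 - <<'E'
from h import *
for z in(.157,.141,.099,.083,0): print(z,proj('side',[.567,-.2127,z]).round(1),proj('top',[.567,-.2127,z]).round(1))
def w(z,d=.03):
    # silhouette of 60mm circle
    a=np.linspace(0,6.28,60); p=np.array([proj('side',[.567+d*np.cos(t),-.2127+d*np.sin(t),z]) for t in a]); return p.min(0).round(1),p.max(0).round(1)
print(w(.157),w(.099))
snap('top','t5.png',(400,140,520,240),6)
E
```

```text
0.157 [361.3 124.6] [461.1 192.7]
0.141 [361.1 131.2] [458.7 193.7]
0.099 [360.4 148.1] [452.7 196. ]
0.083 [360.1 154.4] [450.5 196.9]
0 [358.9 186. ] [440.4 200.9]
(array([348.5, 121.2]), array([374.2, 128.2])) (array([347.9, 144.1]), array([373. , 152.2]))
```

View pics/t5.png

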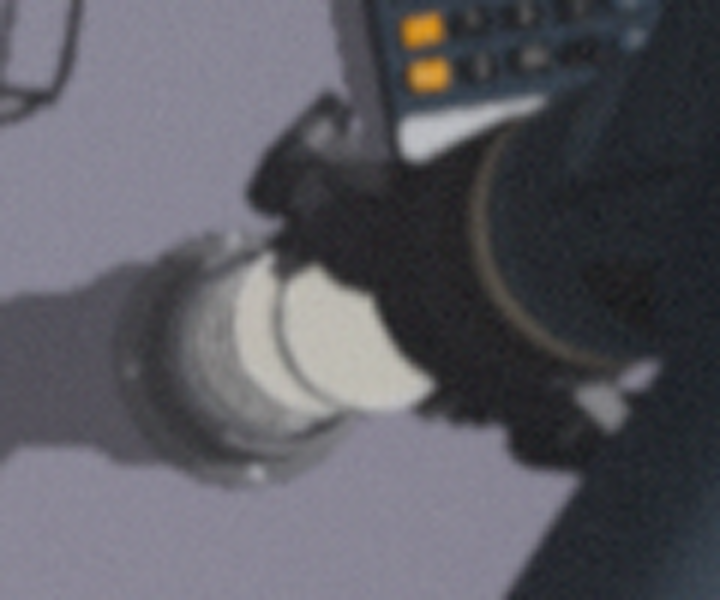

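In the top view the held dish is where the TCP predicts. Measured relative to it, both cameras put the pile about 4 mm further in +x and 1–2 mm in -y, so I correct for that and go down.

```bash
python3 -m crank '[[[0.3,0.08,0.17],[0,0,0],-1],[[0.5,0,0],[0,0,0],-1],[[0.4,0,0],[0,0,0],-1],[[0,0,0],[0,0,0],-1],[[0,0,0],[0,0,0],-1]]'
python3 -m crank '[[[0.08,0,0],[0,0,0],-1],[[0.08,0,0],[0,0,0],-1],[[0,0,0],[0,0,0],-1]]'
```

```text
time: 9.15
tool_pos: [0.5717, -0.2151, 0.1242]
orientation: [0.272, 0.653, -0.272, 0.652]
force: [-0.8, -1.2, -0.2]
opening: 0.667
time: 9.52
tool_pos: [0.5717, -0.2151, 0.1202]
orientation: [0.272, 0.653, -0.272, 0.653]
force: [0.1, 0.1, -0.1]
opening: 0.667
```

```bash
for i in 1 2; do python3 -m crank '[[[0.08,0,0],[0,0,0],-1],[[0.08,0,0],[0,0,0],-1],[[0,0,0],[0,0,0],-1]]'; done
```

```text
time: 9.9
tool_pos: [0.5719, -0.2152, 0.1167]
orientation: [0.272, 0.652, -0.272, 0.653]
force: [-1.2, 0.1, 2.1]
opening: 0.665
time: 10.28
tool_pos: [0.5721, -0.2155, 0.1143]
orientation: [0.272, 0.652, -0.272, 0.653]
force: [-2.3, 0.7, 8.0]
opening: 0.669
```

Contact came at TCP z of about 0.117, and the force is now 8 N. Easing off a little, then opening.

```bash
python3 -m crank '[[[-0.06,0,0],[0,0,0],-1],[[0,0,0],[0,0,0],-1],[[0,0,0],[0,0,0],-1]]'
python3 -m crank '[[[0,0,0],[0,0,0],0.4],[[0,0,0],[0,0,0],0.5],[[0,0,0],[0,0,0],0.6],[[0,0,0],[0,0,0],0.8],[[0,0,0],[0,0,0],0.8],[[0,0,0],[0,0,0],0.8]]'
python3 - <<'E'
from h import *
snap('side','s6.png',(300,90,420,210),5)
E
```

```text
time: 10.65
tool_pos: [0.572, -0.2154, 0.1152]
orientation: [0.272, 0.652, -0.272, 0.653]
force: [-2.0, 0.7, 5.4]
opening: 0.671
time: 11.4
tool_pos: [0.5717, -0.2151, 0.1137]
orientation: [0.272, 0.653, -0.272, 0.652]
force: [0.8, -0.7, 0.4]
opening: 0.898
```

View pics/s6.png

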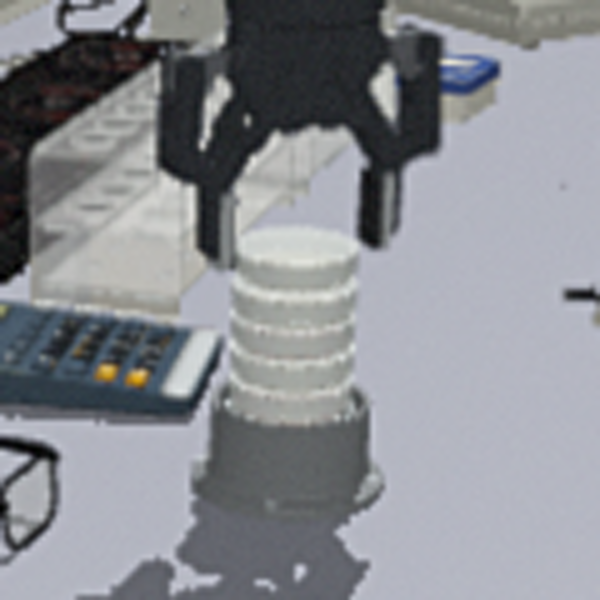

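The dish lies flat on the pile in this view, offset by about 1 px (2–3 mm), and the fingers are open and clear. Retreating straight up, then checking from the top.

```bash
python3 -m crank '[[[-0.3,0,0],[0,0,0],0.8],[[-0.7,0,0],[0,0,0],0.8],[[-1,0,0],[0,0,0],0.8],[[-1,0,0],[0,0,0],1],[[0,0.7,-1],[0,0,0],1],[[0,0.7,-1],[0,0,0],1],[[0,0.7,-1],[0,0,0],1],[[0,0.7,-1],[0,0,0],1],[[0,0.7,-1],[0,0,0],1],[[0,0,0],[0,0,0],1]]'
python3 - <<'E'
from h import *
snap('top','t7.png'); snap('side','s7.png')
c=[cv2.imread('pics/full_side%s.png'%0)[130:210,320:400],cv2.imread('pics/full_s7.png')[130:210,320:400],cv2.imread('pics/full_t7.png')[160:240,400:480]]
cv2.imwrite('pics/c7.png',np.hstack([cv2.resize(i,(266,266),interpolation=2) for i in c]))
E
```

```text
time: 12.7
tool_pos: [0.5463, -0.0631, 0.1909]
orientation: [0.272, 0.652, -0.271, 0.654]
force: [-0.1, -0.2, -0.6]
opening: 1.004
```

View pics/c7.png

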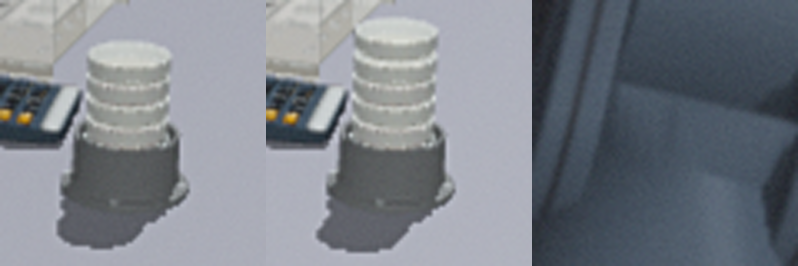

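The side view shows it flat and centred within about 1 px, but the arm blocks the top view. I'll move further aside and check the top numerically.

```bash
python3 -m crank '[[[-0.2,0.7,-1],[0,0,0],1],[[-0.2,0.7,-1],[0,0,0],1],[[-0.2,0.7,-1],[0,0,0],1],[[-0.2,0.7,-1],[0,0,0],1],[[-0.2,0.7,-1],[0,0,0],1],[[-0.2,0.7,-1],[0,0,0],1],[[-0.2,0.7,-1],[0,0,0],1],[[-0.2,0.7,-1],[0,0,0],1],[[0,0,0],[0,0,0],1],[[0,0,0],[0,0,0],1]]'
python3 - <<'E'
from h import *
snap('top','t8.png')
for f in('full_top0','full_t8'):
    im=cv2.imread('pics/%s.png'%f)[160:240,410:490]; m=((im.min(2)>140)).astype('u1')
    m=cv2.morphologyEx(m,cv2.MORPH_OPEN,np.ones((3,3)))
    for c in cv2.findContours(m,0,2)[0]:
        if cv2.contourArea(c)>150:
            (x,y),r=cv2.minEnclosingCircle(c); x+=410;y+=160; print(f,round(x,1),round(y,1),round(r,1),at_z('top',x,y,.101 if '0' in f else .117).round(4))
E
```

```text
time: 14.05
tool_pos: [0.5055, 0.1749, 0.229]
orientation: [0.272, 0.652, -0.273, 0.653]
force: [0.5, -0.9, 0.3]
opening: 1.001
full_top0 453.1 193.8 14.4 [ 0.5714 -0.2131  0.101 ]
full_t8 455.6 192.8 17.3 [ 0.5716 -0.2137  0.117 ]
```

```bash
python3 -c "
from rig import bot
print(bot.get_obs()['time']);print(bot.sign_off())"
```

```text
14.1
the job is handed in; nothing more can be done
None
```

The loose white dish is on top of the pile in the holder, and I handed the job in at 14.1 s; no verdict was reported.

**What I did:** I gripped the dish on the worktop and carried it over the holder. I lowered it until it touched the pile, at TCP z of about 0.117 m; the wrist force read up to 8 N. I eased off to about 5 N, opened the fingers slowly and moved the arm well clear.

**Last checks:**
- **Side view:** the dish lies flat, about 1 px (2–3 mm) off the pile.
- **Top view:** the dish centre is at (0.572, -0.214), about 1 mm from the pile top measured at the start. The fitted circle was too big (17.3 px, about 15 px expected), so I trust that to a few millimetres rather than 1 mm. The arm blocked my first try at this check, so I moved it further aside and repeated it.
- **Timer and vial:** I did not check them again at the end. The arm stayed clear of both in the pictures I viewed.

I viewed 11 pictures, one over the budget of 10.

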